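# Unlock the spring clamp and hold its jaw open at the mark

## Task

With the wooden-handled lever from the stand, blade down in the gap between the orange lock block and the metal wall beside it, prise the block along its channel until it is right out of the jaw's way (no fingers on the block), then stand the lever back in its stand. Then pull the jaw's black knob out until the red pointer is level with the green mark, and finish while still holding it there, as it springs shut if let go. Leave the paste jar, booklets, pin box and mark where they are.

Things in the scene. Friction and masses are not known exactly. Their poses are not given: they have to be found in the camera images.
- clamp: Fixed book clamp: blue deck 200 (x) x 190 (y -90 to +100) x 18 mm. Origin at bench level on the jaw's centre line; the jaw pulls to clamp -x (towards the robot). Fixed dark jaw at the +x end, 55 mm high. A channel along y, 28 mm wide, centred at x -35.5 mm, runs between 4 metal posts (y -26 and +26, x -55 and -16 mm, tops 36 mm above the bench), open at its -y end.
- lock: Loose orange block 26 (x) x 64 (y) x 22 (z) mm, 40 g, origin under its centre. Starts on the deck across the channel at clamp x -35, y 0, axes as the clamp's, blocking the jaw. A spring plunger in the post at x -55, y -22 engages its notch: 6 to 14 N starts it towards clamp -y, then it slides with about 4 N. Jaw free once its origin is past clamp y -47 mm; the deck carries it to about y -85.
- gap (a point): Middle of the prying gap on the deck, 18 mm above the bench, at clamp x -35.5, y +39 mm; axes as the clamp's. The gap is 14 mm wide in y, between the seated block's +y end (y +32) and the prying wall (inner face y +46, top 36 mm above the bench), and 28 mm long in x. The blade goes straight down into it.
- lever: Loose prying lever, 90 g, standing upright in its stand, blade down. Origin at the underside of the handle, z up along the handle. Wooden handle 30 (x) x 22 (y) x 65 (z) mm above the origin; flat steel blade 16 (x) x 4 (y) mm reaching 38 mm below the origin. The blade's thin direction is lever y.
- stand: Wooden block 70 x 70 x 45 mm fixed to the bench, origin at the centre of its underside. In its top is a slot 25 (x) x 13 (y) mm, 41 mm deep; the lever's blade hangs in it and the handle rests on the top, lever origin 45 mm above the bench, lever axes as the stand's within a few degrees (or a half turn).
- jaw (a joint): How far the spring jaw is pulled from closed, m: 0 closed, 0.065 at its stop; it moves towards clamp -x. The spring pulls it shut with about 5 N at 0 and 11 N at 0.05. Blocked at 0.002 to 0.004 while the lock is in place.
- handle: Black upright knob of the jaw, a cylinder 24 mm in diameter, its grip from 52 to 96 mm above the bench on a thinner stem. It can spin idly about its own axis. Origin on its axis, 34 mm above the bench, at clamp x = +20 mm (jaw closed), y = 0. It goes with the jaw towards clamp -x.
- mark (a joint): Setting of the green mark, m: the value of joint jaw at which the red pointer is level with the mark (0.028 to 0.050). The mark sits stiffly on the deck's +y edge; do not shift it.
- pointer (a point): Tip of the jaw's red pointer, 25 mm above the bench, at clamp x = +60 mm (jaw closed), y = +77 mm; moves with the jaw.
- mark_tip (a point): Tip of the green mark, 25 mm above the bench, at clamp x = 60 mm minus joint mark, y = +79 mm; axes as the clamp's. Pointer level with mark: same clamp x.
- paste: Bystander: yellow paste jar, 68 mm in diameter, 85 mm high, loose, origin under its centre.
- booklets: Bystander: tied stack of booklets, 150 x 213 x 57 mm, green on top, loose, origin under its centre.
- pinbox: Bystander: lilac lidded plastic box, 128 x 98 x 55 mm, loose, origin under its centre.
Things that resemble listed ones, but are neither listed nor needed, are in the scene too. What is meant by the stand is not blue, purple or turquoise, and is the smaller of those in its own colour.

How it is judged:
On the way, in this order (a step that is already met when the one before it is completed fails the run):
1. the lever, held in the fingers, has prised the lock block out of the jaw's path (block more than 46 mm along the channel towards clamp -y) (y of lock in the frame of clamp below -0.046 m and contact force between the fingers and lever above 0.5 N), for 0.05 s.
2. the lever stands in its stand again, released (horizontal distance between lever and stand below 0.01 m and angle between lever's own z axis and vertical below 0.1 rad and z of lever in the frame of stand between 0.041 and 0.049 m and contact force between the fingers and lever below 0.3 N), for 0.2 s.
At the end, for the whole second after the job is handed in: Fingers still hold the black knob (over 3 N), jaw still, red pointer within 5 mm of the green mark; the lock block lies over 46 mm along the channel, out of the jaw's path; the lever stands upright and released in its stand (within 10 mm of centre, handle down on the top) (all of step 2 and x of pointer in the frame of mark_tip between -0.005 and 0.005 m and value of joint jaw above 0.02 m and velocity of joint jaw between -0.01 and 0.01 m/s and contact force between the fingers and handle above 3 N and contact force between lock and handle below 0.3 N and y of lock in the frame of clamp below -0.046 m); the arm keeps its last pose, push and grip.
It fails at once if the fingers touch the lock block while it is still in the jaw's path (contact force between the fingers and lock above 1 N and y of lock in the frame of clamp above -0.046 m).
It fails at once if the green mark is shifted (distance of mark_tip from where it was at the start of the episode above 0.004 m).
It fails at once if the paste jar, booklets or pin box are moved by more than 30 mm (distance of any of paste, booklets, pinbox from where it was at the start of the episode above 0.03 m).
It also fails if it takes over 64 s, if anything falls off the work surface, if the arm or the gripper's body presses on something with over 40 N, if the wrist force passes 120 N, or if a joint passes its speed limit or range.

## Robot

A 6-joint arm with a two-finger parallel gripper is mounted at the origin on the work surface. World frame = base frame: x ahead of the robot, y to its left, z up, the work surface at z = 0. Lengths are in m, angles in rad, forces in N, time in s.
With the tool pointing down it reaches from about 0.35 to 0.85 m from the base axis. Payload 8.1 kg.
Tool frame: the origin (TCP) lies on the centre line of the jaws, within the pads' length; the fingertips stand robot.tips_ahead ahead of it and the grasp point (between the pads) lies 6 mm ahead of it (robot.tips_ahead is the distance from the TCP to the fingertips, in m); z points along the fingers, y is the line along which they close (so a half turn about z gives the same grasp; the last joint's range is limited). The gripper opens to 93 mm and grips with 3 to 60 N. Pads are 15 mm wide; open, the fingers measure 128 mm over their backs; the gripper's body (75 mm by 188 mm) begins 65 mm behind the grasp point.
Start: joints at [-1.197, 0.13, 1.488, -0, 1.523, -0.085], TCP at [0.266, -0.538, 0.244] pointing down, gripper open.
Joint ranges: [-2.96, 2.96], [-0.89, 2.26], [0.02, 2.5], [-1.34, 4.48], [0, 2.73], [-2.66, 2.66]. Speed limits (rad/s): [2.39, 2.39, 2.79, 3.14, 3.14, 3.14].

## Interface

Orientations are given as a rotation vector (axis times angle).
In Python, from plant import robot gives the robot as it stands.
- The arm moves only by the tool apply_moves, never from a script. Its arguments are lists of equal length, an entry for each row: "delta_pos": the shift along the tool's x, y, z in cm, a list of three; "twist": the turn about the tool's z in rad. A call has 1 to 8 rows; each row shifts and turns the commanded pose from where the row before left it, along the tool's axes as they then stand; what a row does not reach is not made up. A row lasts 1/8 s, in which the tool goes at most 62.5 mm and 10.7 degrees, less where a joint would pass 70% of its speed; a pose out of reach is approached as far as the arm can. A call with a gripper value outside its range is refused whole. "gripper" is the finger opening in cm, from 0 to 9.3, set as the call begins (left out, the last holds). The fingers move at their own pace and stop on an object; "squeeze" is the grip in N (left out, the last holds). Time passes only in rows, so rows that do not move let the fingers close. It gives the time, the measured TCP pose, the force, the opening and the grip force at its end, in the units of the state.
- robot.read_state(): the state, without advancing time (a new reading comes with each control period).
- robot.read_camera(name): name is "side" or "top" or "wrist"; returns a dict with "frame" (480x640x3 uint8, red, green, blue), "vertical_fov" (degrees; the focal length in pixels is half the picture's height over the tangent of half this angle, whatever the lens; pixels are square), "cx", "cy" (the principal point, pixels), "R" (3x3) and "t" (3): a world point X has camera coordinates R X + t. Camera axes: x right, y down, z forward; pixel columns grow to the right and rows downward; lengths in m; the calibration is good to about 2 mm. The wrist camera is an equidistant fisheye: a pixel r from the principal point sees the ray r / f radians off the axis. A picture is of the moment at which its call begins. There is no depth.
- robot.close_job(): hands the job in; it is judged then, once.
The state is a dict: "t": time; "q": joint angles; "dq": joint speeds; "joint_torque": joint torques, N m; "tool_pos": TCP position; "orientation": TCP orientation; "force": force on the tool from outside, world axes, zero at the start; "wrist_torque": the same for the moment, N m; "opening": finger opening in m; "gripper_force": force on a finger pad.
Only numpy, scipy, OpenCV 4.12 (cv2) and the standard library are available. Lean on these libraries where they do the work, as an engineer would, in place of code of your own. Each camera call takes 0.05 s, during which the arm holds its last target. There are 200 camera calls.

## Working session

There is one attempt and no reset: what is moved stays moved. The work goes in short steps, Python scripts to look and compute and a tool call to move; the robot and the scene stay as the last step left them, time stands still between calls to the robot, and variables do not carry over. Pictures are saved under pics/ and viewed, at most 10 in all, crops included, and the job is handed in when it is done.

Besides the shell and the picture viewer there is one more tool, called after ">>>" in YAML: its name, and indented under it one key for each argument. apply_moves: Moves the arm, as the interface text tells. Its arguments: {"type":"object","properties":{"delta_pos":{"type":"array"},"twist":{"type":"array"},"gripper":{"type":"number"},"squeeze":{"type":"number"}},"required":["delta_pos","twist"]}

```bash
ls; mkdir -p pics
cat > h.py <<'E'
import numpy as np, cv2, json
from plant import robot
def cap(n):
    c=robot.read_camera(n); np.savez(f'{n}.npz',**c); return c
def load(n): return dict(np.load(f'{n}.npz'))
def F(c): return 240/np.tan(np.radians(float(c['vertical_fov']))/2)
def ray(c,u,v,fish=False):
    f=F(c); x,y=u-c['cx'],v-c['cy']
    if fish:
        r=np.hypot(x,y); a=r/f; d=np.array([x/r*np.sin(a),y/r*np.sin(a),np.cos(a)]) if r>0 else np.array([0,0,1.])
    else: d=np.array([x/f,y/f,1])
    return -c['R'].T@c['t'], c['R'].T@d
def atz(c,u,v,z,fish=False):
    o,d=ray(c,u,v,fish); return o+d*(z-o[2])/d[2]
def proj(c,X,fish=False):
    p=c['R']@np.asarray(X)+c['t']; f=F(c)
    if fish:
        r=np.hypot(p[0],p[1]); a=np.arctan2(r,p[2]); return np.array([c['cx']+f*a*p[0]/r,c['cy']+f*a*p[1]/r])
    return np.array([c['cx']+f*p[0]/p[2],c['cy']+f*p[1]/p[2]])
E
python3 - <<'E'
from h import *
for n in('top','side'):
    c=cap(n); cv2.imwrite(f'pics/{n}0.png',c['frame'][:,:,::-1]); print(n,F(c),-c['R'].T@c['t'])
s=robot.read_state(); print(s['tool_pos'],s['orientation'],robot.tips_ahead,s['force'],s['opening'])
E
```

```text
pics
top 517.9881220303487 [0.30474272 0.00809243 1.10546083]
side 595.9205150576007 [-0.06542585  0.81251699  0.98009383]
[ 0.26558386 -0.53752254  0.24273146] [-3.05774985e+00 -7.13996198e-01  3.35541828e-04] 0.025 [ 0.19614953 -0.14211809  0.06341304] 0.09300645288152161
```

View pics/top0.png

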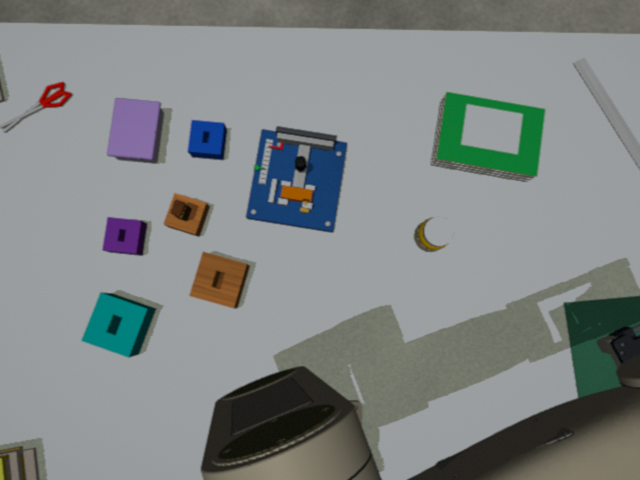

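View pics/side0.png

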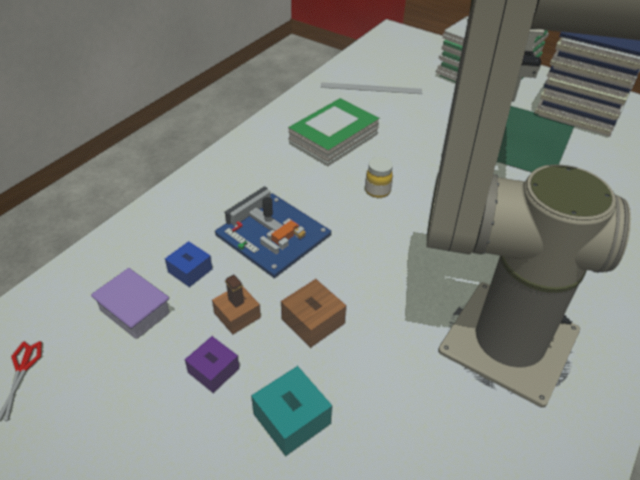

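The brown candidates in the top view are a smaller block at (186,214), which has the lever in it, and a larger one at (219,280). The blue (207,140), purple (124,236) and turquoise (118,323) blocks are excluded by colour. The smaller brown one fits, so I'll confirm it in an enlarged crop.

Run:
```python
from h import *
c=load('top'); im=c['frame'][112:312,155:355,::-1]
cv2.imwrite('pics/crop1.png',cv2.resize(im,(600,600),interpolation=cv2.INTER_CUBIC))
```

```text
(no output)
```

View pics/crop1.png

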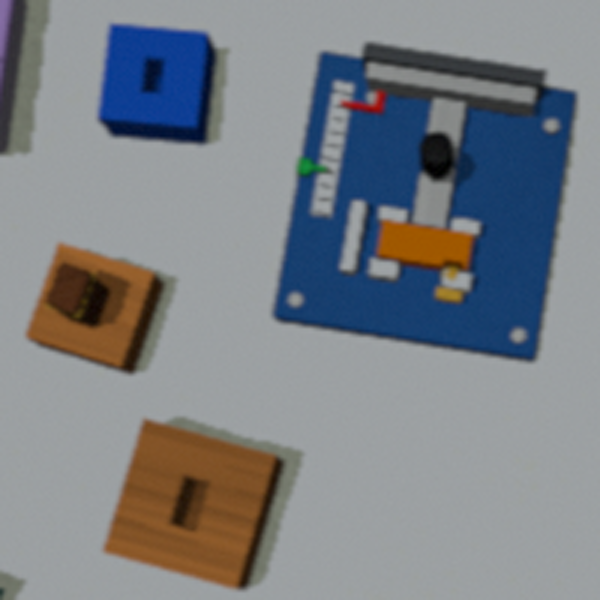

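The small brown stand holding the lever is confirmed at crop (95,305), top view (186,214). The clamp deck corners are clear, and the green mark at crop (320,168) and red pointer at (345,104) are both visible.

Run:
```python
from h import *
from scipy.optimize import least_squares
c=load('top')
def p(u,v,z): return atz(c,u/3+155-.33,v/3+112-.33,z)
def fit(px,loc,z):
    W=np.array([p(*q,z)[:2] for q in px]); L=np.array(loc)
    A=W-W.mean(0);B=L-L.mean(0); th=np.arctan2((B[:,0]*A[:,1]-B[:,1]*A[:,0]).sum(),(A*B).sum())
    R=np.array([[np.cos(th),-np.sin(th)],[np.sin(th),np.cos(th)]]); o=W.mean(0)-R@L.mean(0)
    print(np.round(o,4),th,'res',np.round((W-o-L@R.T)*1000,1).tolist()); return o,th,R
o,th,R=fit([(320,54),(576,93),(535,357),(276,318)],[(.1,.1),(.1,-.09),(-.1,-.09),(-.1,.1)],.018)
fit([(60,245),(161,273),(128,364),(28,335)],[(.035,.035),(.035,-.035),(-.035,-.035),(-.035,.035)],.045)
def loc(u,v,z): return np.round(R.T@(p(u,v,z)[:2]-o)*1000,1)
print('ptr',loc(343,104,.025),'mark',loc(332,170,.025),'lock',loc(426,243,.04),'knob',loc(437,146,.096))
# lever handle top corners
for q in [(50,268),(68,262),(108,282),(95,305)]: print(q,p(*q,.11)[:2])
```

```text
[0.5677 0.0243] -0.13801491957128947 res [[-2.1, -0.9], [-2.0, 1.3], [2.5, 2.0], [1.5, -2.5]]
[0.4872 0.2571] -0.2785398725467019 res [[-2.1, 1.6], [-1.5, -1.8], [1.9, -1.0], [1.7, 1.2]]
ptr [61.6 75.5] mark [12.4 75.3] lock [-33.    0.1] knob [21.7  0.4]
(50, 268) [0.499354   0.27162562]
(68, 262) [0.50351094 0.26015581]
(108, 282) [0.49070263 0.23360496]
(95, 305) [0.47542227 0.24131619]
```

```bash
cat >> h.py <<'E'
from scipy.spatial.transform import Rotation as Ro
def plan(X,yaw=None,s=None):
    """tool-axis delta (cm) to world X, after-twist yaw of tool y-line (mod pi), twist about tool z"""
    s=s or robot.read_state(); R=Ro.from_rotvec(s['orientation']).as_matrix()
    y=np.arctan2(R[1,1],R[0,1])
    d=R.T@(np.asarray(X)-s['tool_pos'])*100
    tw=None
    if yaw is not None: tw=-((yaw-y+np.pi/2)%np.pi-np.pi/2)
    print('t',round(s['t'],2),'pos',np.round(s['tool_pos'],4),'yawY',round(y,4),'tilt',np.round(R[:,2],3),'d',np.round(d,2),'tw',tw,'q6',round(s['q'][5],2),'F',np.round(s['force'],1),'op',round(s['opening'],4),'gf',np.round(s['gripper_force'],1))
E
python3 - <<'E'
from h import *
plan([.44,.257,.26],np.pi/2-.28); s=robot.read_state(); print(Ro.from_rotvec(s['orientation']).as_matrix())
c=cap('wrist'); print(-c['R'].T@c['t']-s['tool_pos'],c['R'],F(c))
E
```

```text
t 0.1 pos [ 0.2656 -0.5375  0.2427] yawY -1.112 tilt [-0.001  0.001 -1.   ] d [ 50.82 -63.51  -1.62] tw 0.7387872996514675 q6 -0.09 F [ 0.2 -0.1  0.1] op 0.093 gf 0.0
[[ 8.96590312e-01  4.42860574e-01 -5.69372037e-04]
 [ 4.42860913e-01 -8.96589073e-01  1.49848702e-03]
 [ 1.53128074e-04 -1.59568157e-03 -9.99998715e-01]]
[0.06239569 0.03128628 0.14099756] [[ 0.44281317 -0.89661124 -0.00218541]
 [-0.86707843 -0.42884558  0.25350831]
 [-0.22823561 -0.1103619  -0.96733074]] 371.64829954431775
```

>>> apply_moves:
  delta_pos:
    - [6.0,-0.3,0]
    - [6.0,-0.3,0]
    - [6.0,-0.3,0]
    - [6.0,-0.3,0]
    - [5.9,-0.3,0]
    - [5.8,-0.3,0]
    - [5.8,-0.3,0]
    - [5.7,-0.3,0]
  twist: [-0.1,-0.1,-0.1,-0.1,-0.1,-0.1,-0.1,-0.1]

```text
t: 1.15
tool_pos: [0.5682, -0.1886, 0.2432]
orientation: [-2.536, -1.853, 0.0]
force: [1.0, -0.6, -0.0]
opening: 0.0929
gripper_force: 0.0
```

>>> apply_moves:
  delta_pos:
    - [5.6,-0.3,0]
    - [5.6,-0.3,0]
    - [5.5,-0.3,0]
    - [5.5,-0.3,0]
    - [5.4,-0.3,0]
    - [5.4,-0.3,0]
    - [5.3,-0.3,0]
    - [5.2,-0.3,0]
  twist: [-0.1,-0.1,-0.1,-0.1,-0.1,-0.1,-0.1,-0.1]

```text
t: 2.15
tool_pos: [0.5295, 0.2337, 0.2432]
orientation: [-1.614, -2.695, 0.001]
force: [1.0, 0.4, 0.0]
opening: 0.0926
gripper_force: 0.0
```

Run:
```python
from h import *
plan([.44,.257,.26],np.pi/2-.28)
```

```text
t 2.15 pos [0.5295 0.2337 0.2432] yawY 0.4914 tilt [-0.001 -0.    -1.   ] d [ 6.28 -6.8  -1.68] tw -0.7993473281263466 q6 -0.16 F [1.  0.4 0. ] op 0.0926 gf 0.0
```

>>> apply_moves:
  delta_pos:
    - [4.1,-2.6,-0.5]
    - [0,0,0]
    - [0,0,0]
    - [0,0,0]
    - [0,0,0]
    - [0,0,0]
    - [0,0,0]
  twist: [0,-0.16,-0.16,-0.16,-0.16,-0.16,0]

```text
t: 3.02
tool_pos: [0.4881, 0.2561, 0.2483]
orientation: [-0.444, -3.109, 0.001]
force: [0.2, -0.8, 0.4]
opening: 0.093
gripper_force: 0.0
```

Run:
```python
from h import *
c=cap('wrist'); plan([.487,.257,.079],np.pi/2-.28)
for z in(.045,.11): print(proj(c,[.487,.257,z],True))
cv2.imwrite('pics/w1.png',c['frame'][:,:,::-1])
```

```text
t 3.08 pos [0.4881 0.2561 0.2484] yawY 1.2845 tilt [-0. -0. -1.] d [ 0.13  0.06 16.94] tw -0.0063306697614418095 q6 -0.89 F [ 0.9 -0.  -0. ] op 0.0933 gf 0.0
[327.85184085 221.95588812]
[327.86971418 238.43254215]
```

View pics/w1.png

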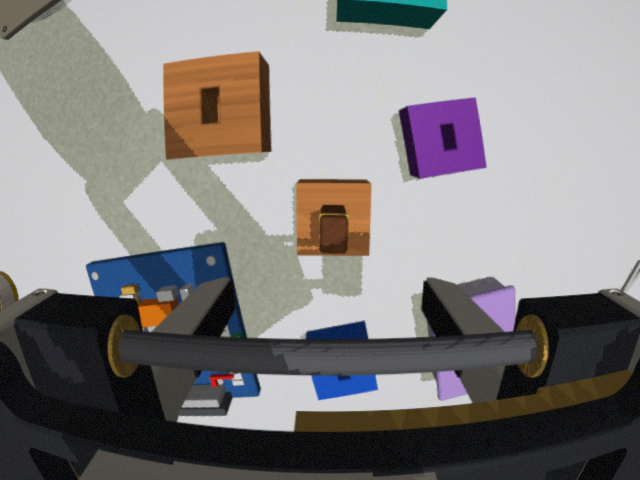

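The wrist view shows the stand top from (297,182) to (370,256) and the handle top from about (320,213) to (348,254). The handle's long side runs along tool x, as wanted for the grasp.

Run:
```python
from h import *
c=load('wrist')
P=[atz(c,u,v,.045,True) for u,v in[(297,182),(371,182),(370,256),(297,255)]]
print(np.round(P,4),np.mean(P,0), [np.degrees(np.arctan2(*(a-b)[1::-1])) for a,b in((P[0],P[3]),(P[1],P[2]),(P[0],P[1]))])
H=[atz(c,u,v,.11,True) for u,v in[(320,213),(348,213),(348,254),(320,254)]]
print(np.round(H,4),np.mean(H,0))
m=c['frame'].astype(int); print(m[200:262:2,334].tolist()); print(m[235,312:356:2].tolist())
s=robot.read_state(); X=np.mean(P,0); X[2]=.079; plan(X);
```

```text
[[0.4425 0.2401 0.045 ]
 [0.4617 0.3062 0.045 ]
 [0.5307 0.2869 0.045 ]
 [0.5099 0.2192 0.045 ]] [0.48618964 0.26310986 0.045     ] [np.float64(162.75094424160935), np.float64(164.3676584592985), np.float64(-106.1494000083353)]
[[0.4661 0.2568 0.11  ]
 [0.4721 0.2773 0.11  ]
 [0.5035 0.2686 0.11  ]
 [0.4973 0.2476 0.11  ]] [0.48476028 0.26259401 0.11      ]
[[186, 122, 67], [179, 114, 61], [146, 95, 53], [42, 21, 13], [44, 24, 16], [41, 18, 13], [54, 38, 19], [131, 104, 46], [58, 34, 24], [89, 50, 26], [92, 54, 29], [97, 55, 33], [97, 59, 34], [103, 60, 40], [98, 58, 35], [100, 59, 36], [98, 57, 34], [98, 59, 34], [101, 61, 39], [103, 61, 41], [99, 56, 36], [90, 55, 33], [76, 44, 20], [57, 37, 22], [63, 37, 16], [66, 41, 28], [60, 34, 15], [125, 84, 47], [148, 143, 126], [153, 155, 138], [154, 159, 144]]
[[114, 72, 39], [115, 75, 41], [117, 76, 38], [121, 82, 37], [87, 55, 28], [93, 56, 35], [101, 61, 38], [100, 61, 36], [98, 59, 34], [99, 58, 40], [98, 55, 34], [100, 58, 33], [102, 60, 37], [100, 58, 33], [104, 61, 41], [96, 54, 32], [96, 56, 40], [77, 46, 29], [109, 72, 38], [118, 76, 44], [118, 76, 42], [118, 76, 44]]
t 3.08 pos [0.4881 0.2561 0.2484] yawY 1.2845 tilt [-0. -0. -1.] d [ 0.38  0.62 16.94] tw None q6 -0.89 F [ 0.9 -0.  -0. ] op 0.0933 gf 0.0
```

>>> apply_moves:
  delta_pos:
    - [0.4,0.6,4.0]
    - [0,0,5.0]
    - [0,0,4.0]
    - [0,0,3.0]
    - [0,0,0.9]
    - [0,0,0]
  twist: [0,0,0,0,0,0]
  gripper: 5

```text
t: 3.82
tool_pos: [0.486, 0.263, 0.0797]
orientation: [-0.445, -3.109, 0.0]
force: [0.0, -0.1, -0.1]
opening: 0.0502
gripper_force: 0.0
```

>>> apply_moves:
  delta_pos:
    - [0,0,0]
    - [0,0,0]
    - [0,0,0]
    - [0,0,0]
    - [0,0,0]
    - [0,0,0]
  twist: [0,0,0,0,0,0]
  gripper: 1.5
  squeeze: 50

```text
t: 4.58
tool_pos: [0.4865, 0.2631, 0.0804]
orientation: [0.443, 3.109, 0.001]
force: [-1.6, -1.6, 6.0]
opening: 0.0218
gripper_force: 50.0
```

Run:
```python
from h import *
plan([.4862,.2631,.079],1.2845)
```

```text
t 4.58 pos [0.4865 0.2631 0.0804] yawY 1.288 tilt [ 0.001  0.    -1.   ] d [ 0.03 -0.01  0.14] tw 0.0034698715555172566 q6 -0.88 F [-1.6 -1.6  6. ] op 0.0218 gf 50.0
```

>>> apply_moves:
  delta_pos:
    - [0,0,-3.0]
    - [0,0,-5.0]
    - [0,0,-5.0]
    - [0,0,-1.0]
    - [0,0,0]
  twist: [0,0,0,0,0]

```text
t: 5.2
tool_pos: [0.4862, 0.2631, 0.2196]
orientation: [0.443, 3.11, 0.001]
force: [0.1, 0.1, -1.1]
opening: 0.0216
gripper_force: 50.0
```

Run:
```python
from h import *
th=-.138;R=np.array([[np.cos(th),-np.sin(th)],[np.sin(th),np.cos(th)]])
g=np.array([.5677,.0243])+R@[-.0355,.039]; print(g)
plan([g[0],g[1]+.04,.22],np.pi/2+th)
```

```text
[0.53790243 0.0678127 ]
t 5.2 pos [0.4862 0.2631 0.2196] yawY 1.288 tilt [ 0.001  0.    -1.   ] d [ -9.3  -13.47  -0.04] tw -0.1447834278194975 q6 -0.88 F [ 0.1  0.1 -1.1] op 0.0216 gf 50.0
```

>>> apply_moves:
  delta_pos:
    - [-3.0,-3.5,0]
    - [-3.0,-3.5,0]
    - [-2.2,-3.0,0]
    - [0,0,0]
    - [0,0,0]
  twist: [0,0,0,-0.145,0]

```text
t: 5.82
tool_pos: [0.5357, 0.1435, 0.2168]
orientation: [-0.219, -3.13, 0.001]
force: [-0.4, 0.5, -0.5]
opening: 0.0219
gripper_force: 50.0
```

Run:
```python
from h import *
c=cap('wrist'); plan([.538,.068,.22],np.pi/2-.138)
th=-.138;R=np.array([[np.cos(th),-np.sin(th)],[np.sin(th),np.cos(th)]])
for l in[(-.1,.1,.018),(-.1,-.09,.018),(.1,.1,.018),(-.035,0,.04)]:
  w=np.array([.5677,.0243])+R@l[:2]; print(l,proj(c,[*w,l[2]],True))
cv2.imwrite('pics/w2.png',c['frame'][:,:,::-1])
```

```text
t 5.88 pos [0.5358 0.1439 0.2172] yawY 1.4298 tilt [-0.004 -0.    -1.   ] d [-1.28 -7.48 -0.27] tw -0.0029907381665670307 q6 -1.26 F [ 0.   0.5 -1.3] op 0.0215 gf 50.0
(-0.1, 0.1, 0.018) [312.24554359 169.3093231 ]
(-0.1, -0.09, 0.018) [125.94693324 176.87093987]
(0.1, 0.1, 0.018) [314.79620968 361.51690216]
(-0.035, 0, 0.04) [203.66103296 244.54464239]
```

View pics/w2.png

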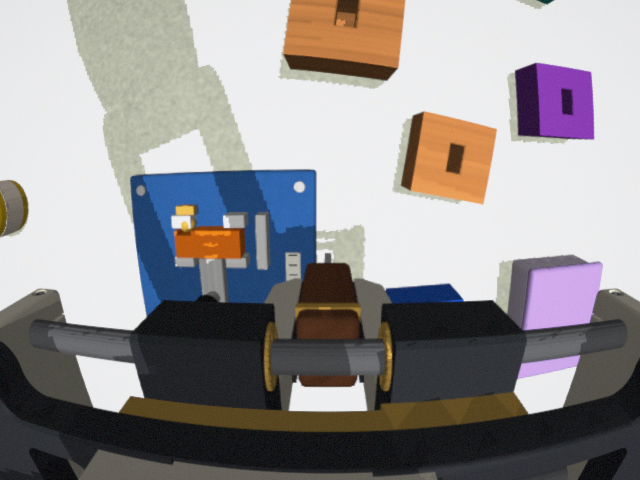

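The wrist view shows deck corners at (316,170) and (131,177), about 4 px (4 mm in y) off the top-view prediction. I'll check both fixed cameras against the held lever, whose pose is known.

Run:
```python
from h import *
s=robot.read_state();R=Ro.from_rotvec(s['orientation']).as_matrix()
out=[]
for n,x0,y0 in(('top',170,100),('side',190,150)):
    c=cap(n); im=c['frame'][y0:y0+150,x0:x0+130,::-1]
    big=cv2.resize(im,None,fx=3,fy=3,interpolation=cv2.INTER_CUBIC)
    for zt in (-.0304,.0736):
      for a,b in((.015,.011),(.015,-.011),(-.015,-.011),(-.015,.011)):
        if zt>0: a,b=a*8/15,b*2/11
        u=proj(c,s['tool_pos']+R@[a,b,zt]); q=((u-[x0,y0])*3+1).astype(int); cv2.circle(big,tuple(q),2,(255,255,0),-1)
    out.append(big)
cv2.imwrite('pics/c2.png',np.hstack(out))
```

```text
(no output)
```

View pics/c2.png

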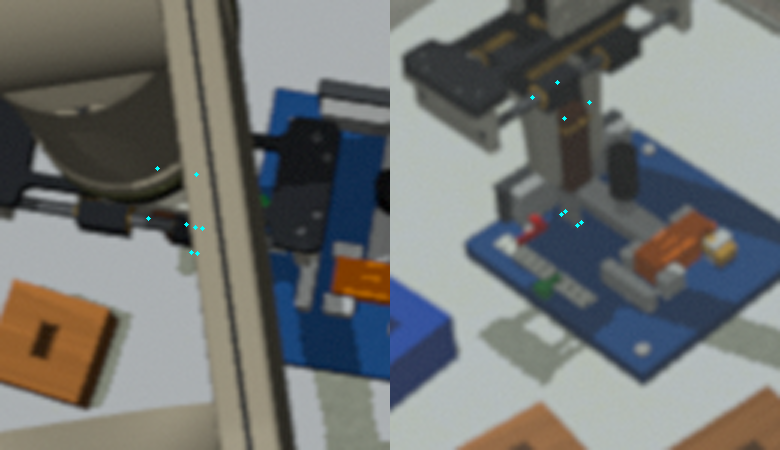

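Run:
```python
from h import *
from scipy.optimize import least_squares
D=[(.1,.1),(.1,-.09),(-.1,-.09),(-.1,.1)]
def quad(n,path=None):
    im=cv2.imread(path); h=cv2.cvtColor(im,cv2.COLOR_BGR2HSV)
    m=cv2.inRange(h,(98,120,30),(116,255,255))
    m=cv2.morphologyEx(m,cv2.MORPH_CLOSE,np.ones((9,9)))
    cs=max(cv2.findContours(m,0,1)[0],key=cv2.contourArea)
    hull=cv2.convexHull(cs)
    e=1
    while len(hull)>4 and e<30:
        a=cv2.approxPolyDP(hull,e,True)
        if len(a)<=4: break
        e+=.5
    return a[:,0].astype(float)
for n in('top','side'):
    q=quad(n,f'pics/{n}0.png'); c=load(n); print(n,q.tolist())
    def f(p):
        R=np.array([[np.cos(p[2]),-np.sin(p[2])],[np.sin(p[2]),np.cos(p[2])]])
        return np.ravel([ (lambda u: q[np.argmin(((q-u)**2).sum(1))]-u)(proj(c,[*(p[:2]+R@d),.018])) for d in D])
    r=least_squares(f,[.5677,.028,-.138]); print(r.x,np.round(r.fun,1))
c=load('wrist')
A=atz(c,316,170,.018,True)[:2];B=atz(c,131.5,177,.018,True)[:2]; print('wrist',A,B,np.linalg.norm(A-B))
d=(A-B)/np.linalg.norm(A-B); th=np.arctan2(-d[0],d[1]); R=np.array([[np.cos(th),-np.sin(th)],[np.sin(th),np.cos(th)]])
print((A+B)/2-R@[-.1,.005],th)
# stand corners seen in w2
P=[atz(c,u,v,.045,True)[:2] for u,v in[(424,112),(496,129),(485,203),(409,187)]]; print(np.mean(P,0),np.linalg.norm(P[0]-P[1]),np.linalg.norm(P[1]-P[2]))
S=[atz(c,u,v,.045,True)[:2] for u,v in[(456,158)]];print('slot',S)
# side handle bottom corners
s=robot.read_state();R=Ro.from_rotvec(s['orientation']).as_matrix();c=load('side')
for a,b in((.015,.011),(.015,-.011),(-.015,-.011),(-.015,.011)): print((proj(c,s['tool_pos']+R@[a,b,.0356])-[190,150])*3+[391,1])
```

```text
top [[262.0, 130.0], [345.0, 143.0], [331.0, 231.0], [247.0, 217.0]]
[ 0.5676018   0.02570707 -0.14516659] [ 1.3  1.5 -1.9  0.8 -1.9 -1.1  2.5 -1. ]
side [[271.0, 195.0], [329.0, 231.0], [273.0, 274.0], [216.0, 231.0]]
[ 0.56488532  0.03145822 -0.14752693] [ 3.3 -0.  -0.5  2.4 -2.6  0.  -0.3 -1.3]
wrist [0.48352651 0.14040203] [ 0.45774803 -0.04444197] 0.18663289153032528
[0.56898814 0.02921555] -0.13856704194968836
[0.48572634 0.26271962] 0.06885548118566497 0.06790733606065223
slot [array([0.48613453, 0.26336936])]
[569.91039363 194.43707449]
[594.03222931 178.18659045]
[563.15112611 157.95783764]
[539.01167114 173.81315418]
```

Run:
```python
from h import *
c=load('wrist'); th=-.14;R=np.array([[np.cos(th),-np.sin(th)],[np.sin(th),np.cos(th)]]);o=np.array([.5685,.029])
for n,u,v,z in[('lock +y',244,243,.04),('lock -y',176,246,.04),('wall in top',257,240,.036),('wall out',269,240,.036),('lock -x edge',210,230,.04)]:
    print(n,np.round(R.T@(atz(c,u,v,z,True)[:2]-o)*1000,1))
g=o+R@[-.0355,.039]; plan([*g,.125],np.pi/2+th)
```

```text
lock +y [-36.6  33.9]
lock -y [-33.7 -33.2]
wall in top [-38.4  45.3]
wall out [-38.4  56.3]
lock -x edge [-48.8   2.5]
t 5.97 pos [0.5362 0.1444 0.2182] yawY 1.4309 tilt [-0.002 -0.    -1.   ] d [-1.28 -7.07  9.33] tw 8.383359802421886e-05 q6 -1.26 F [0.3 0.1 0.2] op 0.0217 gf 50.0
```

>>> apply_moves:
  delta_pos:
    - [-0.7,-3.5,0]
    - [-0.6,-3.5,0]
    - [0,0,4.0]
    - [0,0,4.0]
    - [0,0,1.2]
    - [0,0,0]
  twist: [0,0,0,0,0,0]

```text
t: 6.72
tool_pos: [0.5396, 0.0734, 0.1272]
orientation: [-0.216, -3.132, 0.0]
force: [0.3, -0.7, -0.8]
opening: 0.0221
gripper_force: 50.0
```

Run:
```python
from h import *
th=-.14;R=np.array([[np.cos(th),-np.sin(th)],[np.sin(th),np.cos(th)]]);o=np.array([.5685,.029])
g=o+R@[-.0355,.039]; plan([*g,.096],np.pi/2+th)
c=cap('side');x0,y0=230,170; im=c['frame'][y0:y0+100,x0:x0+130,::-1]
a=cv2.resize(im,None,fx=6,fy=6,interpolation=cv2.INTER_CUBIC)
cv2.imwrite('pics/s3.png',a)
```

```text
t 6.72 pos [0.5396 0.0734 0.1272] yawY 1.433 tilt [-0.002 -0.    -1.   ] d [ 0.07 -0.09  3.12] tw 0.002154025649780067 q6 -1.39 F [ 0.3 -0.7 -0.8] op 0.0221 gf 50.0
```

View pics/s3.png

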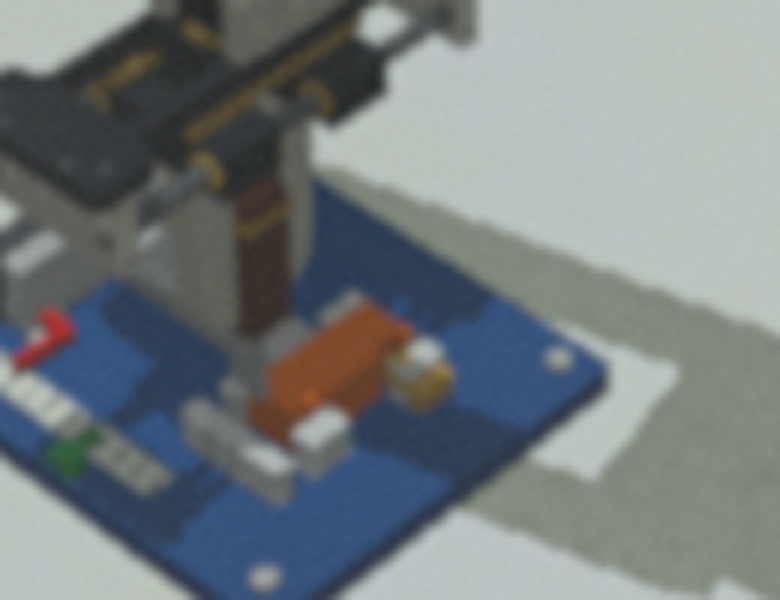

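The side crop shows the blade tip at about (240,395), between the wall (220,430) and the orange block (280,400). I'll lower it in steps.

>>> apply_moves:
  delta_pos:
    - [0,-0.1,1.0]
    - [0,0,0.7]
    - [0,0,0]
  twist: [0,0,0]

```text
t: 7.15
tool_pos: [0.5396, 0.072, 0.1101]
orientation: [-0.216, -3.133, 0.0]
force: [-0.1, -0.4, -1.2]
opening: 0.0218
gripper_force: 50.0
```

>>> apply_moves:
  delta_pos:
    - [0,0,0.8]
    - [0,0,0.6]
    - [0,0,0]
  twist: [0,0,0]

```text
t: 7.52
tool_pos: [0.5394, 0.0719, 0.0957]
orientation: [-0.216, -3.133, 0.0]
force: [-0.1, 0.1, -1.0]
opening: 0.0216
gripper_force: 50.0
```

>>> apply_moves:
  delta_pos:
    - [0,-0.4,0]
    - [0,-0.5,0]
    - [0,-0.5,0]
    - [0,-0.5,0]
    - [0,-0.5,0]
    - [0,-0.5,0]
    - [0,-0.5,0]
    - [0,-0.5,0]
  twist: [0,0,0,0,0,0,0,0]
  squeeze: 58

```text
t: 8.52
tool_pos: [0.5349, 0.0331, 0.0969]
orientation: [0.216, 3.134, 0.0]
force: [2.3, 4.5, 0.3]
opening: 0.0213
gripper_force: 58.0
```

>>> apply_moves:
  delta_pos:
    - [0,-0.5,0]
    - [0,-0.5,0]
    - [0,-0.5,0]
    - [0,-0.5,0]
    - [0,-0.3,0]
    - [0,0,0]
  twist: [0,0,0,0,0,0]

```text
t: 9.28
tool_pos: [0.5311, 0.0097, 0.0964]
orientation: [-0.217, -3.133, 0.002]
force: [0.4, 1.0, -0.7]
opening: 0.0218
gripper_force: 58.0
```

Run:
```python
from h import *
plan([.54,.072,.096])
s=robot.read_state();th=-.14;R=np.array([[np.cos(th),-np.sin(th)],[np.sin(th),np.cos(th)]]);o=np.array([.5685,.029])
print(R.T@(s['tool_pos'][:2]-o))
c=cap('wrist'); cv2.imwrite('pics/w4.png',c['frame'][:,:,::-1])
```

```text
t 9.28 pos [0.5311 0.0097 0.0964] yawY 1.4327 tilt [-0.001 -0.001 -1.   ] d [-0.02  6.29  0.03] tw None q6 -1.51 F [ 0.4  1.  -0.7] op 0.0218 gf 58.0
[-0.03433044 -0.02430384]
```

View pics/w4.png

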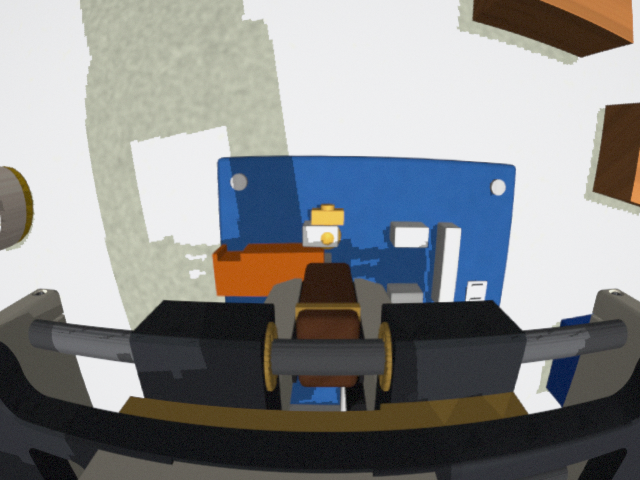

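The block now spans columns 215–325, with its origin at about clamp y −58 mm, so it is clear of the jaw. Next I'll lift the lever and take it back to the stand.

>>> apply_moves:
  delta_pos:
    - [0,0.3,0]
    - [0,0,-3.0]
    - [0,0,-5.0]
    - [0,0,-4.0]
    - [3.0,5.0,0]
    - [3.0,5.0,0]
    - [2.0,5.5,0]
    - [0,0,0]
  twist: [0,0,0,0,0,0,0,0.145]

```text
t: 10.32
tool_pos: [0.4724, 0.1817, 0.2165]
orientation: [-0.439, -3.11, -0.001]
force: [-0.1, -0.9, -0.9]
opening: 0.0216
gripper_force: 58.0
```

Run:
```python
from h import *
plan([.4863,.2631,.22],1.288)
```

```text
t 10.32 pos [0.4724 0.1817 0.2165] yawY 1.2907 tilt [-0.001  0.001 -1.   ] d [ 0.92  8.2  -0.35] tw 0.0026647981307150737 q6 -1.03 F [-0.1 -0.9 -0.9] op 0.0216 gf 58.0
```

>>> apply_moves:
  delta_pos:
    - [0.5,4.1,0]
    - [0.4,4.1,0]
    - [0,0,0]
    - [0,0,0]
  twist: [0,0,0,0]

```text
t: 10.82
tool_pos: [0.4879, 0.259, 0.2162]
orientation: [-0.442, -3.11, 0.002]
force: [-0.6, 0.1, -0.8]
opening: 0.0217
gripper_force: 58.0
```

Run:
```python
from h import *
plan([.4863,.2631,.0815],1.288)
```

```text
t 10.82 pos [0.4879 0.259  0.2162] yawY 1.2887 tilt [-0.001 -0.001 -1.   ] d [ 0.26  0.36 13.47] tw 0.0007082344654978368 q6 -0.89 F [-0.6  0.1 -0.8] op 0.0217 gf 58.0
```

>>> apply_moves:
  delta_pos:
    - [0.2,0.4,2.0]
    - [0,0,4.0]
    - [0,0,2.5]
    - [0,0,0.8]
    - [0,0,0]
  twist: [0,0,0,0,0]

```text
t: 11.45
tool_pos: [0.487, 0.2632, 0.123]
orientation: [-0.444, -3.109, 0.001]
force: [1.0, 0.2, -0.4]
opening: 0.0218
gripper_force: 58.0
```

>>> apply_moves:
  delta_pos:
    - [0,0,0.8]
    - [0,0,0.7]
    - [0,0,0]
  twist: [0,0,0]

```text
t: 11.82
tool_pos: [0.4871, 0.2636, 0.1081]
orientation: [-0.443, -3.11, 0.001]
force: [-0.2, 1.0, -1.1]
opening: 0.0217
gripper_force: 58.0
```

>>> apply_moves:
  delta_pos:
    - [0,0,1.0]
    - [0,0,1.0]
    - [0,0,0.6]
    - [0,0,0]
  twist: [0,0,0,0]

```text
t: 12.32
tool_pos: [0.4868, 0.2635, 0.0816]
orientation: [-0.443, -3.109, 0.001]
force: [-1.3, 0.2, -0.8]
opening: 0.0217
gripper_force: 58.0
```

>>> apply_moves:
  delta_pos:
    - [0,0,0.1]
    - [0,0,0]
  twist: [0,0]

```text
t: 12.58
tool_pos: [0.4877, 0.2638, 0.0819]
orientation: [0.443, 3.11, 0.0]
force: [0.8, -0.1, -0.8]
opening: 0.0219
gripper_force: 58.0
```

>>> apply_moves:
  delta_pos:
    - [0,0,0.1]
    - [0,0,0.05]
    - [0,0,0]
  twist: [0,0,0]

```text
t: 12.95
tool_pos: [0.4876, 0.2638, 0.0804]
orientation: [0.443, 3.11, 0.0]
force: [-0.3, 0.5, 1.3]
opening: 0.0214
gripper_force: 58.0
```

>>> apply_moves:
  delta_pos:
    - [0,0,0]
    - [0,0,0]
    - [0,0,0]
    - [0,0,0]
    - [0,0,-4.0]
    - [0,0,-5.0]
    - [0,0,-4.0]
    - [0,0,0]
  twist: [0,0,0,0,0,0,0,0]
  gripper: 5

```text
t: 13.95
tool_pos: [0.4897, 0.2647, 0.2149]
orientation: [0.442, 3.104, 0.006]
force: [-1.2, -0.1, -0.5]
opening: 0.0494
gripper_force: 0.0
```

Run:
```python
from h import *
th=-.14;R=np.array([[np.cos(th),-np.sin(th)],[np.sin(th),np.cos(th)]]);o=np.array([.5685,.029])
c=cap('wrist'); cv2.imwrite('pics/w5.png',c['frame'][:,:,::-1])
k=o+R@[.02,0]; plan([*k,.22],th); print(k)
plan([*k,.22],th+np.pi/2)
```

```text
t 14.0 pos [0.4885 0.2642 0.2121] yawY 1.288 tilt [ 0.004  0.002 -1.   ] d [-16.22 -20.07  -0.79] tw 1.4280136709586886 q6 -0.88 F [-0.4 -0.3 -0.9] op 0.0499 gf 0.0
[0.58830432 0.02620914]
t 14.0 pos [0.4885 0.2642 0.2121] yawY 1.288 tilt [ 0.004  0.002 -1.   ] d [-16.22 -20.07  -0.79] tw -0.14278265583620775 q6 -0.88 F [-0.4 -0.3 -0.9] op 0.0499 gf 0.0
```

View pics/w5.png

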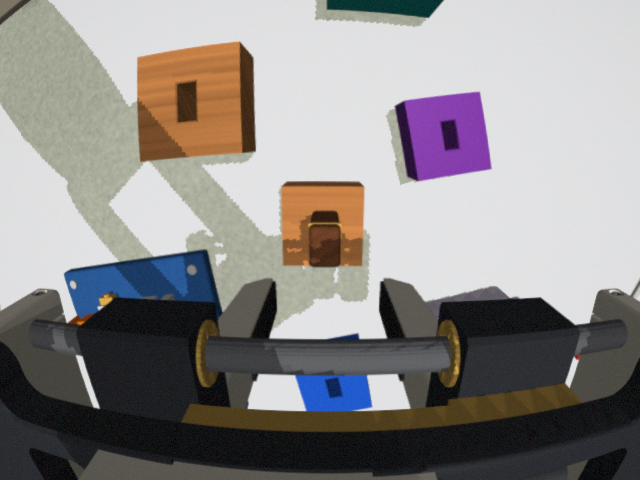

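The wrist view shows the lever upright and centred in the stand, handle at (324,240), stand top from (283,183) to (363,265). Now for the knob.

>>> apply_moves:
  delta_pos:
    - [-2.3,-2.9,0]
    - [-2.3,-2.9,0]
    - [-2.3,-2.9,0]
    - [-2.3,-2.9,0]
    - [-2.3,-2.9,0]
    - [-2.3,-2.9,0]
    - [-2.4,-2.7,0]
    - [0,0,0]
  twist: [0,0,0,0,0,0,0,0.14]

```text
t: 15.0
tool_pos: [0.5866, 0.023, 0.2077]
orientation: [-0.667, -3.067, 0.002]
force: [0.8, 0.2, -0.6]
opening: 0.0501
gripper_force: 0.0
```

>>> apply_moves:
  delta_pos:
    - [0,0,0]
    - [0,0,0]
    - [0,0,0]
    - [0,0,0]
    - [0,0,0]
    - [0,0,0]
    - [0,0,0]
    - [0,0,0]
  twist: [0.18,0.18,0.18,0.18,0.18,0.18,0.18,0.03]

```text
t: 16.0
tool_pos: [0.586, 0.0255, 0.2081]
orientation: [-2.372, -2.056, 0.003]
force: [-0.1, -0.1, 0.4]
opening: 0.05
gripper_force: 0.0
```

Run:
```python
from h import *
th=-.14;R=np.array([[np.cos(th),-np.sin(th)],[np.sin(th),np.cos(th)]]);o=np.array([.5685,.029])
c=cap('wrist'); cv2.imwrite('pics/w6.png',c['frame'][:,:,::-1])
k=o+R@[.02,0]; plan([*k,.08],th)
for l in[(.02,0,.096),(.06,.077,.025),(.013,.079,.025),(.1,.1,.018),(-.1,.1,.018)]: print(l,proj(c,[*(o+R@l[:2]),l[2]],True))
```

```text
t 16.05 pos [0.5861 0.0255 0.2085] yawY -0.1415 tilt [-0.002  0.    -1.   ] d [ 0.1   0.24 12.85] tw -0.0015493712643885882 q6 0.1 F [-0.8  1.4  0.3] op 0.0502 gf 0.0
(0.02, 0, 0.096) [332.02448931 247.3354954 ]
(0.06, 0.077, 0.025) [377.50825454 139.68290113]
(0.013, 0.079, 0.025) [323.19469865 136.91582621]
(0.1, 0.1, 0.018) [420.6104412  116.05449779]
(-0.1, 0.1, 0.018) [199.7365733  119.03002005]
```

View pics/w6.png

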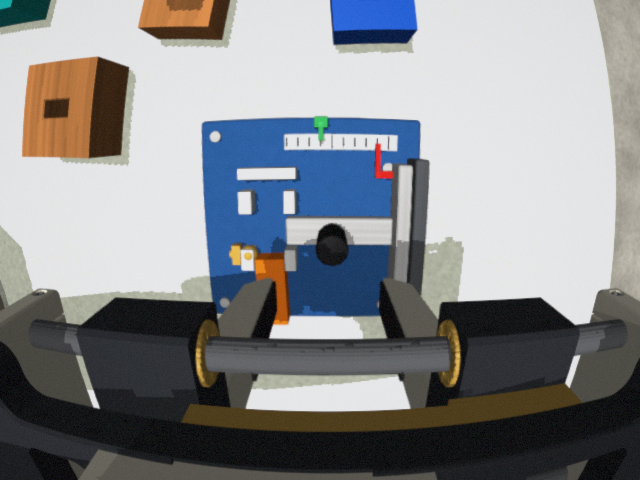

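The wrist view shows the green mark's tip at about (321,141), the red pointer's tip at (378,145), and the knob at (332,243), which matches the model. I'll measure the mark by colour and grasp the knob.

```bash
cat >> h.py <<'E'
th=-.14;Rc=np.array([[np.cos(th),-np.sin(th)],[np.sin(th),np.cos(th)]]);oc=np.array([.5685,.029])
def marks(c):
    h=cv2.cvtColor(c['frame'],cv2.COLOR_RGB2HSV)
    out={}
    for n,m in(('red',cv2.inRange(h,(0,150,60),(5,255,255))|cv2.inRange(h,(175,150,60),(180,255,255))),('green',cv2.inRange(h,(50,120,40),(80,255,255)))):
        m[210:]=0
        k,_,st,_=cv2.connectedComponentsWithStats(m); 
        if k<2: print(n,'none'); continue
        i=1+np.argmax(st[1:,4]); yy,xx=np.where(_[:]*0>1) if 0 else np.where(cv2.connectedComponents(m)[1]==i)
        r=yy.min()+1.5 if n=='red' else yy.max()-1.5
        sel=abs(yy-r)<=2; u,v=xx[sel].mean(),yy[sel].mean()
        w=Rc.T@(atz(c,u,v,.025,True)[:2]-oc)*1000; out[n]=w
        print(n,st[i].tolist(),np.round([u,v],1),np.round(w,1))
    if len(out)==2: print('remaining mm',out['red'][0]-out['green'][0])
E
python3 -c "
from h import *
marks(load('wrist'))"
```

```text
red [375, 144, 18, 34, 223] [377.5 145.5] [60.  71.9]
green [314, 117, 14, 23, 202] [320.5 137.5] [10.7 78.5]
remaining mm 49.35423693016238
```

>>> apply_moves:
  delta_pos:
    - [0.2,0.2,3.0]
    - [0,0,4.0]
    - [0,0,3.0]
    - [0,0,2.0]
    - [0,0,0.8]
    - [0,0,0]
  twist: [0,0,0,0,0,0]

```text
t: 16.8
tool_pos: [0.5893, 0.0272, 0.0822]
orientation: [-2.373, -2.059, 0.0]
force: [0.3, 0.2, 1.4]
opening: 0.0498
gripper_force: 0.0
```

>>> apply_moves:
  delta_pos:
    - [0,0,0]
    - [0,0,0]
    - [0,0,0]
    - [0,0,0]
    - [0,0,0]
  twist: [0,0,0,0,0]
  gripper: 1.5
  squeeze: 45

```text
t: 17.42
tool_pos: [0.589, 0.0273, 0.0829]
orientation: [-2.373, -2.058, 0.0]
force: [-4.1, 0.1, 4.9]
opening: 0.0232
gripper_force: 45.0
```

```bash
python3 -c "
from h import *
plan([.5883,.0262,.08],th); marks(cap('wrist')); s=robot.read_state(); print(Rc.T@(s['tool_pos'][:2]-oc))"
```

```text
t 17.43 pos [0.589  0.0273 0.0829] yawY -0.1419 tilt [-0.  0. -1.] d [-0.12 -0.05  0.29] tw -0.0019148867193510277 q6 0.1 F [-4.1  0.1  4.9] op 0.0232 gf 45.0
red [397, 145, 29, 57, 664] [402.3 146.8] [60.2 72.8]
green [299, 101, 23, 39, 565] [309.8 137.1] [10.7 77.4]
remaining mm 49.462428431203065
[0.02053183 0.00118788]
```

>>> apply_moves:
  delta_pos:
    - [0,-0.5,0]
    - [0,-0.7,0]
    - [0,-0.7,0]
    - [0,-0.7,0]
    - [0,-0.7,0]
    - [0,-0.7,0]
    - [0,0,0]
  twist: [0,0,0,0,0,0,0]

```text
t: 18.35
tool_pos: [0.5511, 0.0329, 0.0829]
orientation: [2.371, 2.056, 0.005]
force: [10.2, -0.2, -3.8]
opening: 0.0234
gripper_force: 45.0
```

```bash
python3 -c "
from h import *
plan([.5883,.0262,.08],th); marks(cap('wrist')); s=robot.read_state(); print(Rc.T@(s['tool_pos'][:2]-oc))"
```

```text
t 18.35 pos [0.5511 0.0329 0.0829] yawY -0.1419 tilt [ 0.005 -0.    -1.   ] d [-0.13  3.78  0.31] tw -0.0019303480319901034 q6 0.11 F [10.2 -0.2 -3.8] op 0.0234 gf 45.0
red [397, 146, 29, 55, 678] [402.1 147.5] [22.1 72.6]
green [370, 102, 24, 39, 579] [381.2 138. ] [10.7 77.4]
remaining mm 11.437528362366226
[-0.01763538  0.00136065]
```

>>> apply_moves:
  delta_pos:
    - [0,-0.5,0]
    - [0,-0.5,0]
    - [0,-0.15,0]
    - [0,0,0]
  twist: [0,0,0,0]

```text
t: 18.9
tool_pos: [0.5401, 0.0344, 0.0829]
orientation: [2.371, 2.056, 0.006]
force: [10.3, -0.8, -4.7]
opening: 0.0237
gripper_force: 45.0
```

```bash
python3 -c "
from h import *
plan([.5883,.0262,.08],th); marks(cap('wrist')); s=robot.read_state(); print(Rc.T@(s['tool_pos'][:2]-oc))"
```

```text
t 18.9 pos [0.5401 0.0344 0.0829] yawY -0.142 tilt [ 0.005 -0.    -1.   ] d [-0.13  4.88  0.32] tw -0.002045553358688501 q6 0.11 F [10.3 -0.8 -4.7] op 0.0237 gf 45.0
red [398, 145, 28, 56, 674] [402.2 146.7] [11.2 73.1]
green [390, 103, 24, 38, 588] [401.5 138.5] [10.7 77.6]
remaining mm 0.45076719029833434
[-0.02875094  0.00142395]
```

>>> apply_moves:
  delta_pos:
    - [0,0,0]
    - [0,0,0]
    - [0,0,0]
    - [0,0,0]
  twist: [0,0,0,0]

```text
t: 19.45
tool_pos: [0.5403, 0.0344, 0.083]
orientation: [2.371, 2.056, 0.006]
force: [11.2, -0.5, -5.2]
opening: 0.0234
gripper_force: 45.0
```

```bash
python3 -c "
from h import *
plan([.5883,.0262,.08],th); marks(cap('wrist')); print(robot.close_job())"
```

```text
t 19.45 pos [0.5403 0.0344 0.083 ] yawY -0.142 tilt [ 0.005 -0.    -1.   ] d [-0.13  4.87  0.32] tw -0.0020350293074002934 q6 0.11 F [11.2 -0.5 -5.2] op 0.0234 gf 45.0
red [398, 145, 28, 56, 676] [402.2 146.7] [11.3 73.1]
green [390, 103, 24, 38, 580] [401.5 138.5] [10.8 77.6]
remaining mm 0.4507036261055326
the job is handed in; nothing more can be done
None
```

I handed the job in at 19.5 s without seeing a verdict: the lock block was prised to about 58 mm along the channel, the lever is back in its stand, and the knob is still held with the pointer measured about 0.5 mm from the green mark.

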